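# Load the sample bottles into the gravity lane

### The arm

A 6-joint arm with a two-finger parallel gripper is mounted at the origin on a cart in front of the work surface, level with it; the furniture and walls round the work are solid. World frame = base frame: x ahead of the robot, y to its left, z up, the work surface at z = 0. Lengths are in mm, angles in rad, forces in N, time in s.
With the tool pointing down it reaches from about 350 to 850 mm from the base axis. Payload 8.1 kg.
Tool frame: the origin (TCP) lies at the very end of the fingers, on their centre line; the grasp point (between the pads) lies 19 mm behind it; z points along the fingers, y is the line along which they close (so a half turn about z gives the same grasp; the last joint's range is limited). The gripper opens to 85 mm and grips with 20 to 120 N. Pads are 22 mm wide; open, the fingers measure 114 mm over their backs; the gripper's body (76 mm by 85 mm) begins 54 mm behind the grasp point. The pads swing forward as they close: fully open they stand 13 mm farther back than shut.
Start: joints at [-1.323, 0.13, 1.488, -0, 1.523, -0.085], TCP at [196.035, -567.076, 231.292] pointing down, gripper open.
Joint ranges: [-2.96, 2.96], [-0.89, 2.26], [0.02, 2.5], [-1.34, 4.48], [0, 2.73], [-2.66, 2.66]. Speed limits (rad/s): [2.39, 2.39, 2.79, 3.14, 3.14, 3.14].

### API

Orientations are given as a unit quaternion [x, y, z, w].
In Python, from rig import ctrl, viewer, job gives the robot as it stands.
- The arm moves only by the tool move_arm, never from a script. Its argument "rows" is a list that holds one entry, the list of rows, each a list of 7 numbers: the turn, a rotation vector about the tool's x, y, z in rad, then the shift along the tool's x, y, z in mm, then the opening, from 0 (shut) to 1 (fully open). In form: [[[rx, ry, rz, dx, dy, dz, hand], ...]]. A call has exactly 10 rows; each row shifts and turns the commanded pose from where the row before left it, along the tool's axes as they then stand; what a row does not reach is not made up. A row lasts 1/10 s, in which the tool goes at most 50 mm and 8.59 degrees, less where a joint would pass 70% of its speed; a pose out of reach is approached as far as the arm can. A call is refused whole if a number of a shift passes 50 or a number of a turn 0.15, either way. A call with a gripper value outside its range is refused whole. The fingers move at their own pace and stop on an object; "force" is the grip in N (left out, the last holds). Time passes only in rows, so rows that do not move let the fingers close, or fill a call up. It gives the time, the measured TCP pose, the force, the opening and the grip force at its end, in the units of the state.
- ctrl.sense(): the state, without advancing time (a new reading comes with each control period).
- viewer.snapshot(name): name is "side" or "top"; returns a dict with "pixels" (480x640x3 uint8, red, green, blue), "vertical_fov" (degrees; the focal length in pixels is half the picture's height over the tangent of half this angle, whatever the lens; pixels are square), "cx", "cy" (the principal point, pixels), "R" (3x3) and "t" (3): a world point X has camera coordinates R X + t. Camera axes: x right, y down, z forward; pixel columns grow to the right and rows downward; lengths in mm; the calibration is good to about 2 mm. A picture is of the moment at which its call begins. There is no depth.
- job.close_job(): hands the job in; it is judged then, once.
The state is a dict: "time_s": time; "joint_pos": joint angles; "joint_vel": joint speeds; "joint_torque": joint torques, N m; "tool_pos": TCP position; "orientation": TCP orientation; "contact_force": force on the tool from outside, world axes, zero at the start; "wrist_torque": the same for the moment, N m; "width": opening from 0.0 (shut) to 1.0 (fully open); "finger_force": force on a finger pad.
Only numpy, scipy, OpenCV 4.12 (cv2) and the standard library are available. Lean on these libraries where they do the work, as an engineer would, in place of code of your own. Each camera call takes 0.05 s, during which the arm holds its last target. There are 200 camera calls.

### The job

Load the two loose square sample bottles with white screw caps, standing at the left of the bench nearer than the equipment at the back, into the sloping roller lane for the balance: set each in upright at the lane's high end and let go, so that it slides down by itself, the first to the stop at the low end and the second up against the first. Do not knock over the small brown dropper bottle that stands beside them.

Things in the scene. Friction and masses are not known exactly. Their poses are not given: they have to be found in the camera images.
- bottle_a_mid (a point): Clear square sample bottle, pale contents to about half its height, upright and loose: 62 x 62 mm across the flats, 142 mm tall, 0.14 to 0.23 kg. Its round white cap, 48 mm across, is the top 24 mm. Point: the bottle's centre, 71 mm above its underside on its upright axis; z up, x and y square to the flats.
- bottle_b_mid (a point): Clear square sample bottle, pale contents to about a third, upright and loose: 62 x 62 mm across the flats, 142 mm tall, 0.14 to 0.23 kg. Its round white cap, 48 mm across, is the top 24 mm. Point: the bottle's centre, 71 mm above its underside on its upright axis; z up, x and y square to the flats.
- lane: Fixed aluminium rack's lane of free-running rollers, on which bottles slide down by themselves: slope 12 deg, 280 mm long, 84 wide inside, sides 33 high, stop 80 high at the low end, high end open (rollers 88 above bench). Origin: on the rollers at the stop's inner face, mid-width, 30 above bench. x up the slope, y across, z square to rollers. Loaded bottle centres: x 31 and 93, z 71.
- dropper_mid (a point): A small round brown dropper bottle with a black rubber bulb, loose on the bench, 33 mm across and 102 mm tall; not part of the job, to be left standing. This point is its centre, 51 mm above its underside.

How it is judged (in metres and radians):
On the way, in this order (a step that is already met when the one before it is completed fails the run):
1. a first bottle is set into the upper half of the lane (((x of bottle_a_mid in the frame of lane between 0.14 and 0.28 m and y of bottle_a_mid in the frame of lane between -0.02 and 0.02 m and z of bottle_a_mid in the frame of lane between 0.055 and 0.1 m) or (x of bottle_b_mid in the frame of lane between 0.14 and 0.28 m and y of bottle_b_mid in the frame of lane between -0.02 and 0.02 m and z of bottle_b_mid in the frame of lane between 0.055 and 0.1 m))), for 0.05 s.
2. it has slid down and stands at the stop (((x of bottle_a_mid in the frame of lane between 0.02 and 0.045 m and y of bottle_a_mid in the frame of lane between -0.02 and 0.02 m and z of bottle_a_mid in the frame of lane between 0.055 and 0.08 m and angle between the z axis of bottle_a_mid and the z axis of lane, either way round below 0.15 rad) or (x of bottle_b_mid in the frame of lane between 0.02 and 0.045 m and y of bottle_b_mid in the frame of lane between -0.02 and 0.02 m and z of bottle_b_mid in the frame of lane between 0.055 and 0.08 m and angle between the z axis of bottle_b_mid and the z axis of lane, either way round below 0.15 rad))), for 0.2 s.
3. the second bottle is set into the upper half of the lane (((x of bottle_a_mid in the frame of lane between 0.14 and 0.28 m and y of bottle_a_mid in the frame of lane between -0.02 and 0.02 m and z of bottle_a_mid in the frame of lane between 0.055 and 0.1 m) or (x of bottle_b_mid in the frame of lane between 0.14 and 0.28 m and y of bottle_b_mid in the frame of lane between -0.02 and 0.02 m and z of bottle_b_mid in the frame of lane between 0.055 and 0.1 m))), for 0.05 s.
At the end, for the whole second after the job is handed in: One bottle stands on the rollers at the stop (its centre 20 to 45 mm up the lane from the stop) and the other right behind it (80 to 115 mm), both within 20 mm of the lane's middle, square on the rollers within about 8 degrees, released and at rest ((((x of bottle_a_mid in the frame of lane between 0.02 and 0.045 m and y of bottle_a_mid in the frame of lane between -0.02 and 0.02 m and z of bottle_a_mid in the frame of lane between 0.055 and 0.08 m and angle between the z axis of bottle_a_mid and the z axis of lane, either way round below 0.15 rad) and (x of bottle_b_mid in the frame of lane between 0.08 and 0.115 m and y of bottle_b_mid in the frame of lane between -0.02 and 0.02 m and z of bottle_b_mid in the frame of lane between 0.055 and 0.08 m and angle between the z axis of bottle_b_mid and the z axis of lane, either way round below 0.15 rad)) or ((x of bottle_b_mid in the frame of lane between 0.02 and 0.045 m and y of bottle_b_mid in the frame of lane between -0.02 and 0.02 m and z of bottle_b_mid in the frame of lane between 0.055 and 0.08 m and angle between the z axis of bottle_b_mid and the z axis of lane, either way round below 0.15 rad) and (x of bottle_a_mid in the frame of lane between 0.08 and 0.115 m and y of bottle_a_mid in the frame of lane between -0.02 and 0.02 m and z of bottle_a_mid in the frame of lane between 0.055 and 0.08 m and angle between the z axis of bottle_a_mid and the z axis of lane, either way round below 0.15 rad))) and linear speed of each of bottle_a, bottle_b below 0.02 m/s); the robot touches nothing.
It fails at once if the dropper bottle is knocked over (angle between dropper_mid's own z axis and vertical above 0.6 rad).
It also fails if it takes over 50 s, if anything falls off the work surface, if the arm or the gripper's body presses on something with over 40 N, if the wrist force passes 120 N, or if a joint passes its speed limit or range.

## Working session

There is one attempt and no reset: what is moved stays moved. The work goes in short steps, Python scripts to look and compute and a tool call to move; the robot and the scene stay as the last step left them, time stands still between calls to the robot, and variables do not carry over. Pictures are saved under pics/ and viewed, at most 10 in all, crops included, and the job is handed in when it is done.

Besides the shell and the picture viewer there is one more tool, called after ">>>" as name(argument=value, ...) on one line, values as JSON. move_arm: Moves the arm, as the interface text tells. Its arguments: {"type":"object","properties":{"rows":{"type":"array","items":{"type":"array","items":{"type":"array","items":{"type":"number"}}}},"force":{"type":"number"}},"required":["rows"]}

```bash
mkdir -p pics
python3 - <<'E'
from rig import ctrl, viewer
import cv2,pickle
for n in("side","top"):
    s=viewer.snapshot(n); pickle.dump(s,open(f"{n}0.pkl","wb"))
    cv2.imwrite(f"pics/{n}0.png",s["pixels"][:,:,::-1].copy()); print(n,s["vertical_fov"],s["cx"],s["cy"],s["R"],s["t"])
print(ctrl.sense())
E
```

```text
side 51.0805707620153 318.7740436071184 241.78246778021614 [[-0.97820776 -0.20604991  0.02555423]
 [-0.10788678  0.39926967 -0.91046371]
 [ 0.17739794 -0.89337963 -0.41279875]] [ 552.4554327   112.43999768 1133.97501038]
top 54.15175250198402 323.5512507846261 240.08749158388514 [[ 0.01525053 -0.99975659  0.01594318]
 [-0.99032057 -0.01730276 -0.13771629]
 [ 0.13795863 -0.01368861 -0.99034339]] [  72.36783107  556.10114794 1138.7391054 ]
{'time_s': 0.1, 'joint_pos': array([-1.32343981e+00,  1.31107939e-01,  1.48919821e+00, -1.81289452e-05,
        1.52301475e+00, -8.54054598e-02]), 'joint_vel': array([-0.0017791 , -0.00110481, -0.00356711,  0.00206669,  0.00037962,
       -0.00066584]), 'joint_torque': array([ 2.28032033e-03, -5.70954502e+01, -5.01940942e+01, -1.07418891e-04,
        8.07575852e-03,  8.36852422e-06]), 'tool_pos': array([ 195.87831478, -566.58212242,  230.32073967]), 'orientation': array([ 9.86190143e-01,  1.65614777e-01, -7.89203531e-05, -8.60557932e-04]), 'contact_force': array([-0.56441365,  0.676792  ,  1.01570953]), 'wrist_torque': array([ 0.02337769, -0.05340126,  0.03173358]), 'finger_force': 0.0, 'width': 0.9974982892312069}
```

View pics/side0.png

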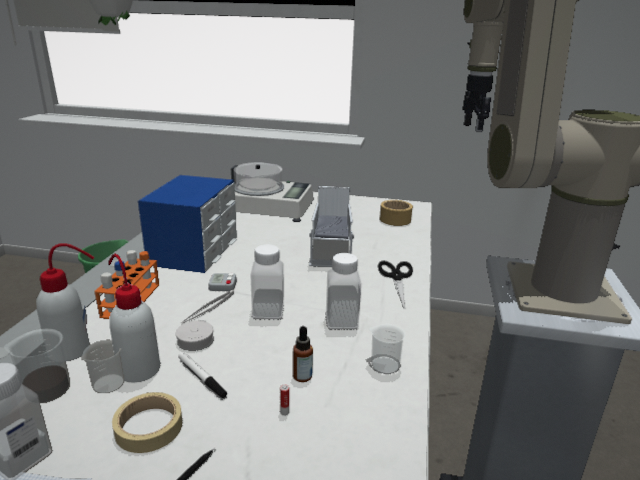

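View pics/top0.png

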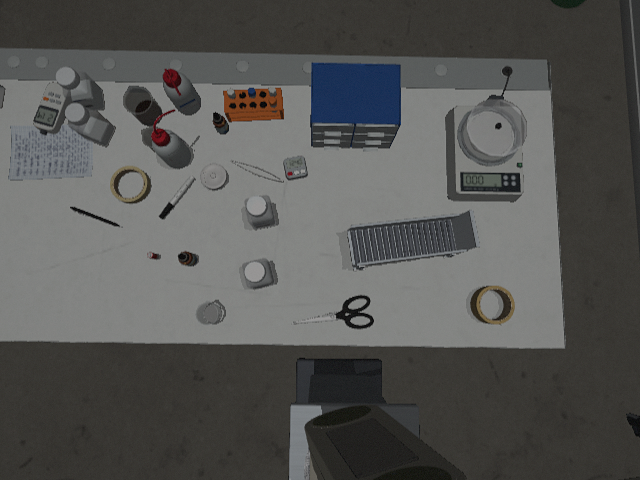

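The top view shows bottle caps at about (257,205) and (255,271), the dropper at (187,258), and the lane from its high end near x=348 to the stop near (475,230). I'll zoom in next.

Run:
```python
import cv2
t=cv2.imread("pics/top0.png")[180:300,235:495]; cv2.imwrite("pics/tc.png",cv2.resize(t,None,fx=3,fy=3,interpolation=cv2.INTER_CUBIC))
t=cv2.imread("pics/side0.png")[175:335,235:375]; cv2.imwrite("pics/sc.png",cv2.resize(t,None,fx=3.7,fy=3.7,interpolation=cv2.INTER_CUBIC))
```

```text
(no output)
```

View pics/tc.png

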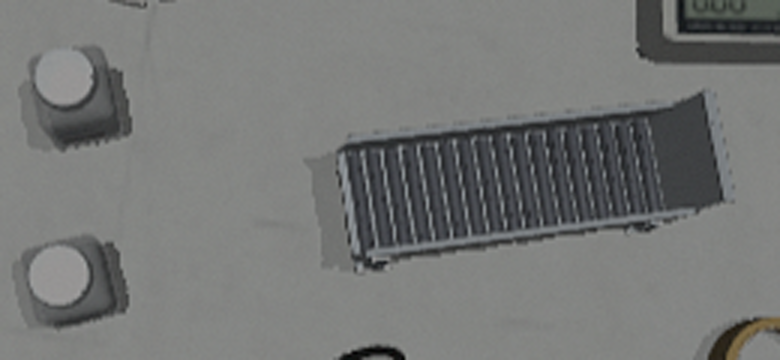

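View pics/sc.png

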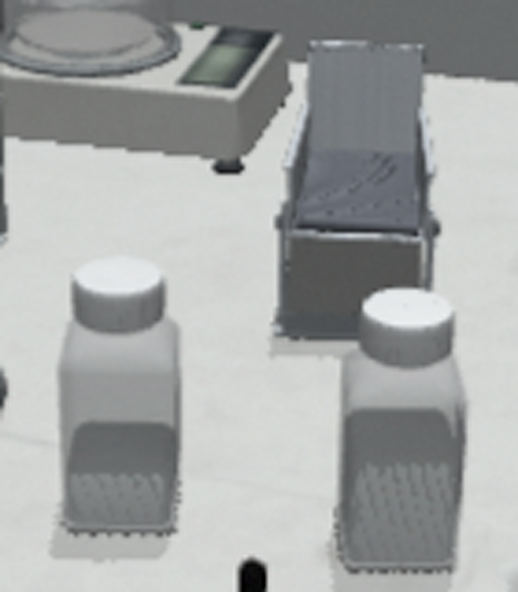

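```bash
cat > h.py <<'E'
import pickle,numpy as np
S={n:pickle.load(open(f"{n}0.pkl","rb")) for n in("side","top")}
def ray(n,u,v):
    s=S[n];f=240/np.tan(np.radians(s["vertical_fov"]/2));R,t=np.array(s["R"]),np.array(s["t"])
    return -R.T@t, R.T@np.array([(u-s["cx"])/f,(v-s["cy"])/f,1])
def atz(n,u,v,z):
    c,d=ray(n,u,v);return c+d*(z-c[2])/d[2]
def tri(a,b):
    (c1,d1),(c2,d2)=ray("top",*a),ray("side",*b)
    k=np.linalg.lstsq(np.c_[d1,-d2],c2-c1,rcond=None)[0];p,q=c1+d1*k[0],c2+d2*k[1]
    return (p+q)/2,np.linalg.norm(p-q)
T=lambda x,y:(235+(x-1)/3,180+(y-1)/3)
D=lambda x,y:(235+(x-1.35)/3.7,175+(y-1.35)/3.7)
E
python3 - <<'E'
from h import *
np.set_printoptions(precision=1,suppress=True)
print("cams",ray("top",0,0)[0],ray("side",0,0)[0])
for n,a,b in(("far",(66,76),(119,277)),("near",(60,275),(408,310))):
    print(n,atz("top",*T(*a),142),atz("side",*D(*b),142),tri(T(*a),D(*b)))
for n,a,b in(("far",(65,528),(172,528)),("near",(340,570),(455,570))):
    p,q=atz("side",*D(*a),0),atz("side",*D(*b),0);print(n,p,q,np.degrees(np.arctan2(*(q-p)[[1,0]])),np.linalg.norm(p-q))
for n,a,b in(("far",(65,146),(117,137)),("near",(57,324),(113,307))):
    p,q=atz("top",*T(*a),0),atz("top",*T(*b),0);print(n,p,q,np.degrees(np.arctan2(*(q-p)[[1,0]])),np.linalg.norm(p-q))
for n,a,b in(("stopL",(708,92),(424,45)),("stopR?",(708,92),(310,43)),("stop2",(730,200),(424,45)),("hi1",(340,147),(280,228)),("hi2",(357,262),(437,232))):
    print(n,tri(T(*a),D(*b)))
print("dropper",atz("top",187,258,51),atz("side",303,355,40))
E
```

```text
cams [ 392.5   97.6 1203.2] [ 351.4 1082.   556.4]
far [619.2 238.  142. ] [618.6 246.5 142. ] (array([620.6, 238.7, 138.1]), np.float64(1.1193405387917197))
near [466.5 237.2 142. ] [466.7 246.1 142. ] (array([467.3, 237.8, 137.9]), np.float64(1.1183599311553905))
far [643.9 271.3   0. ] [587.9 257.2   0. ] -165.84684921646146 57.77431566348284
near [491.6 274.3   0. ] [432.7 259.5   0. ] -165.95215953135656 60.6799977573158
far [587.8 255.5   0. ] [596.5 210.9   0. ] -78.97919625518205 45.43074742874646
near [434.7 257.    0. ] [449.9 210.    0. ] -72.1438874007462 49.38173781394315
stopL (array([ 577.2, -264. ,  121.3]), np.float64(84.25439274775115))
stopR? (array([ 624.2, -268.2,  106.6]), np.float64(1.8239223881677575))
stop2 (array([ 537.3, -282.6,  108.6]), np.float64(1.5616846777391258))
hi1 (array([580.2,  23.4,  78.9]), np.float64(4.103917965031381))
hi2 (array([484.3,   8.9,  81.6]), np.float64(1.3650604150080166))
dropper [502.8 416.   51. ] [504.7 417.1  40. ]
```

```bash
cat >> h.py <<'E'
from scipy.spatial.transform import Rotation as Ro
h=np.array([np.cos(np.radians(99.4)),np.sin(np.radians(99.4)),0]);O=np.array([578,-258,30.])
c,s=np.cos(np.radians(12)),np.sin(np.radians(12));LX=c*h+[0,0,s];LZ=-s*h+[0,0,c];LY=np.cross(LZ,LX)
lane=lambda x,y,z:O+x*LX+y*LY+z*LZ
def down(yaw): # closing axis (tool y) at yaw-90
    return Ro.from_euler("z",yaw,degrees=True)*Ro.from_euler("x",180,degrees=True)
RL=Ro.from_matrix(np.c_[LX,-LY,-LZ])  # tool in lane
def plan(p0,R0,p1,R1,n):
    p,R=np.array(p0,float),R0
    for i in range(n):
        k=n-i;w=np.round((R.inv()*R1).as_rotvec()/k,3);d=np.round(R.inv().apply(p1-p)/k,0 if k>1 else 0)
        print([*map(float,w),*map(float,d)]);p=p+R.apply(d);R=R*Ro.from_rotvec(w)
    print("end",p.round(1))
E
python3 - <<'E'
from h import *
from rig import ctrl
q=ctrl.sense();R=Ro.from_quat(q["orientation"])
print(R.as_matrix().round(2),RL.as_matrix().round(2), lane(190,0,71))
plan(q["tool_pos"],R,np.array([619,238,230]),down(104),20)
E
```

```text
[[ 0.95  0.33 -0.  ]
 [ 0.33 -0.95  0.  ]
 [ 0.   -0.   -1.  ]] [[-0.16  0.99 -0.03]
 [ 0.97  0.16  0.21]
 [ 0.21  0.   -0.98]] [550.05716312 -89.21100529 138.95170091]
[-0.0, -0.0, -0.074, 33.0, -31.0, 0.0]
[-0.0, -0.0, -0.074, 35.0, -29.0, 0.0]
[-0.0, -0.0, -0.074, 37.0, -26.0, 0.0]
[-0.0, -0.0, -0.074, 39.0, -23.0, 0.0]
[-0.0, -0.0, -0.074, 41.0, -20.0, 0.0]
[-0.0, -0.0, -0.074, 42.0, -17.0, 0.0]
[-0.0, -0.0, -0.074, 43.0, -14.0, 0.0]
[-0.0, -0.0, -0.074, 44.0, -11.0, 0.0]
[-0.0, -0.0, -0.074, 45.0, -7.0, 0.0]
[-0.0, -0.0, -0.074, 45.0, -4.0, 0.0]
[-0.0, -0.0, -0.074, 46.0, -1.0, 0.0]
[-0.0, -0.0, -0.074, 45.0, 3.0, 0.0]
[-0.0, -0.0, -0.074, 45.0, 6.0, 0.0]
[-0.0, -0.0, -0.074, 45.0, 10.0, 0.0]
[-0.0, -0.0, -0.074, 44.0, 13.0, 0.0]
[-0.0, -0.0, -0.074, 43.0, 16.0, 0.0]
[-0.0, -0.0, -0.075, 41.0, 19.0, 0.0]
[-0.0, -0.001, -0.074, 40.0, 22.0, 0.0]
[-0.0, -0.0, -0.075, 38.0, 25.0, 1.0]
[-0.0, -0.001, -0.074, 35.0, 28.0, 0.0]
end [619.5 237.6 230.4]
```

>>> move_arm(rows=[[[0, 0, -0.074, 33, -31, 0, 1], [0, 0, -0.074, 35, -29, 0, 1], [0, 0, -0.074, 37, -26, 0, 1], [0, 0, -0.074, 39, -23, 0, 1], [0, 0, -0.074, 41, -20, 0, 1], [0, 0, -0.074, 42, -17, 0, 1], [0, 0, -0.074, 43, -14, 0, 1], [0, 0, -0.074, 44, -11, 0, 1], [0, 0, -0.074, 45, -7, 0, 1], [0, 0, -0.074, 45, -4, 0, 1]]], force=40)

```text
time_s: 1.1
tool_pos: [406.4, -163.4, 231.1]
orientation: [0.859, 0.512, 0.0, -0.0]
contact_force: [0.8, -1.0, 0.0]
width: 1.0
finger_force: 0.0
```

>>> move_arm(rows=[[[0, 0, -0.074, 46, -1, 0, 1], [0, 0, -0.074, 45, 3, 0, 1], [0, 0, -0.074, 45, 6, 0, 1], [0, 0, -0.074, 45, 10, 0, 1], [0, 0, -0.074, 44, 13, 0, 1], [0, 0, -0.074, 43, 16, 0, 1], [0, 0, -0.075, 41, 19, 0, 1], [0, 0, -0.074, 40, 22, 0, 1], [0, 0, -0.075, 38, 25, 0, 1], [0, 0, -0.074, 35, 28, 0, 1]]])

```text
time_s: 2.1
tool_pos: [619.9, 239.0, 230.6]
orientation: [0.614, 0.789, -0.0, -0.0]
contact_force: [1.3, -0.8, 0.9]
width: 0.997
finger_force: 0.0
```

Run:
```python
from h import *
from rig import ctrl,viewer
import cv2
q=ctrl.sense();R=Ro.from_quat(q["orientation"]);print(q["tool_pos"],q["contact_force"])
plan(q["tool_pos"],R,np.array([619,238.,74]),down(104),1)
t=viewer.snapshot("side")["pixels"][110:310,170:370,::-1];u=viewer.snapshot("top")["pixels"][150:300,210:360,::-1]
cv2.imwrite("pics/g1.png",np.hstack([cv2.resize(t,(400,400),interpolation=2),cv2.resize(u,(400,400),interpolation=2)]))
```

```text
[619.91308048 238.99859354 230.58064724] [ 1.25513435 -0.75554934  0.86871458]
[-0.001, 0.0, 0.003, -1.0, -1.0, 157.0]
end [619.1 237.7  73.6]
```

View pics/g1.png

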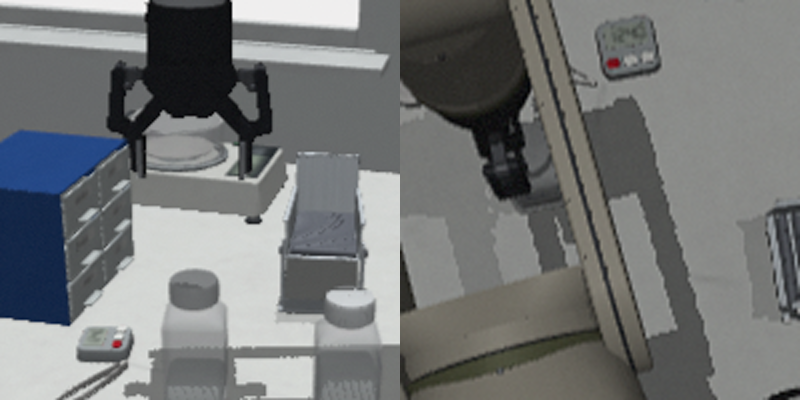

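The open fingers (x≈140 and 245 in the left crop) straddle the far bottle's cap (≈194). Descending.

>>> move_arm(rows=[[[0, 0, 0.003, 0, 0, 20, 1], [0, 0, 0, 0, -1, 25, 1], [0, 0, 0, 0, 0, 25, 1], [0, 0, 0, 0, 0, 25, 1], [0, 0, 0, 0, 0, 25, 1], [0, 0, 0, 0, 0, 20, 1], [0, 0, 0, 0, 0, 12, 1], [0, 0, 0, 0, 0, 5, 1], [0, 0, 0, 0, 0, 0, 1], [0, 0, 0, 0, 0, 0, 0.6]]])

```text
time_s: 3.2
tool_pos: [619.5, 237.1, 75.6]
orientation: [0.617, 0.787, 0.001, 0.001]
contact_force: [0.5, -1.1, 0.1]
width: 0.853
finger_force: 0.0
```

>>> move_arm(rows=[[[0, 0, 0, 0, 0, 0, 0.4], [0, 0, 0, 0, 0, 0, 0.4], [0, 0, 0, 0, 0, 0, 0.4], [0, 0, 0, 0, 0, 0, 0.4], [0, 0, 0, 0, 0, 0, 0.4], [0, 0, 0, 0, 0, 0, 0.4], [0, 0, 0, 0, 0, -5, 0.4], [0, 0, 0, 0, 0, -10, 0.4], [0, 0, 0, 0, 0, -15, 0.4], [0, 0, 0, 0, 0, -20, 0.4]]], force=40)

```text
time_s: 4.2
tool_pos: [617.9, 236.7, 124.5]
orientation: [0.617, 0.787, -0.001, -0.001]
contact_force: [0.1, -0.3, -1.7]
width: 0.707
finger_force: 43.6
```

Run:
```python
from h import *
from rig import ctrl,viewer
import cv2
q=ctrl.sense();R=Ro.from_quat(q["orientation"]);print(q["tool_pos"],q["contact_force"])
# bottle centre is 3 mm below TCP along tool +z (TCP taken at 74 above underside)
a=lane(190,0,74+75); b=lane(190,0,74+25);c1=lane(190,0,75.)
print(a,b,c1)
plan(q["tool_pos"],R,a,RL,10)
```

```text
[617.86913562 236.68481977 124.53891802] [ 0.12665973 -0.31259907 -1.71341783]
[ 552.70583853 -105.21035641  215.24721376] [551.00796968 -94.9543621  166.33983373] [550.19299263 -90.03148483 142.86429131]
[-0.001, 0.021, 0.008, -32.0, -15.0, -9.0]
[-0.001, 0.021, 0.008, -32.0, -14.0, -10.0]
[-0.001, 0.021, 0.008, -31.0, -14.0, -10.0]
[-0.001, 0.021, 0.007, -31.0, -14.0, -11.0]
[-0.001, 0.021, 0.008, -31.0, -13.0, -12.0]
[-0.001, 0.021, 0.007, -31.0, -13.0, -12.0]
[-0.001, 0.021, 0.008, -31.0, -13.0, -13.0]
[-0.001, 0.021, 0.007, -31.0, -13.0, -14.0]
[-0.001, 0.021, 0.008, -30.0, -12.0, -14.0]
[-0.001, 0.02, 0.007, -31.0, -13.0, -16.0]
end [ 552.5 -105.7  215.6]
```

Run:
```python
from h import *
q=[617.9,236.7,214.5]
plan(q,down(104),lane(190,0,150.),RL,13)
plan(lane(190,0,150.),RL,lane(190,0,105.),RL,4)
```

```text
[-0.001, 0.016, 0.006, -24.0, -11.0, -0.0]
[-0.001, 0.016, 0.006, -24.0, -11.0, -1.0]
[-0.001, 0.016, 0.006, -25.0, -11.0, -1.0]
[-0.001, 0.016, 0.006, -25.0, -11.0, -1.0]
[-0.0, 0.016, 0.006, -24.0, -11.0, -2.0]
[-0.001, 0.016, 0.006, -25.0, -10.0, -2.0]
[-0.0, 0.016, 0.006, -25.0, -10.0, -3.0]
[-0.001, 0.016, 0.006, -24.0, -10.0, -3.0]
[-0.001, 0.016, 0.006, -25.0, -10.0, -3.0]
[-0.0, 0.016, 0.007, -25.0, -10.0, -4.0]
[-0.001, 0.016, 0.006, -24.0, -10.0, -4.0]
[-0.0, 0.017, 0.007, -25.0, -10.0, -4.0]
[-0.001, 0.016, 0.006, -24.0, -9.0, -5.0]
end [ 553.1 -105.3  216.3]
[0.0, 0.0, 0.0, 0.0, -0.0, 11.0]
[0.0, 0.0, 0.0, 0.0, -0.0, 11.0]
[0.0, 0.0, 0.0, 0.0, -0.0, 11.0]
[0.0, 0.0, 0.0, 0.0, 0.0, 12.0]
end [551.2 -96.2 172.2]
```

>>> move_arm(rows=[[[0, 0, 0, 0, 0, -30, 0.4], [0, 0, 0, 0, 0, -30, 0.4], [0, 0, 0, 0, 0, -30, 0.4], [0, 0.016, 0.006, -24, -11, 0, 0.4], [0, 0.016, 0.006, -24, -11, -1, 0.4], [0, 0.016, 0.006, -25, -11, -1, 0.4], [0, 0.016, 0.006, -25, -11, -1, 0.4], [0, 0.016, 0.006, -24, -11, -2, 0.4], [0, 0.016, 0.006, -25, -10, -2, 0.4], [0, 0.016, 0.006, -25, -10, -3, 0.4]]])

```text
time_s: 5.2
tool_pos: [583.4, 51.2, 217.4]
orientation: [0.632, 0.773, 0.035, -0.044]
contact_force: [-0.1, 0.4, -1.4]
width: 0.709
finger_force: 43.8
```

>>> move_arm(rows=[[[0, 0.016, 0.006, -24, -10, -3, 0.4], [0, 0.016, 0.006, -25, -10, -3, 0.4], [0, 0.016, 0.006, -25, -10, -4, 0.4], [0, 0.016, 0.006, -24, -10, -4, 0.4], [0, 0.017, 0.006, -25, -10, -4, 0.4], [0, 0.016, 0.006, -24, -9, -5, 0.4], [0, 0, 0, 0, 0, 0, 0.4], [0, 0, 0, 0, 0, 5, 0.4], [0, 0, 0, 0, 0, 0, 0.4], [0, 0, 0, 0, 0, 0, 0.4]]])

```text
time_s: 6.2
tool_pos: [552.7, -102.8, 211.8]
orientation: [0.643, 0.759, 0.064, -0.082]
contact_force: [0.5, 0.6, -1.4]
width: 0.709
finger_force: 43.8
```

Run:
```python
from h import *
from rig import ctrl,viewer
import cv2
q=ctrl.sense();R=Ro.from_quat(q["orientation"]);print(q["tool_pos"],q["width"],q["contact_force"])
print("lane coords of TCP",[round(float(np.dot(q["tool_pos"]-O,v)),1) for v in(LX,LY,LZ)])
plan(q["tool_pos"],R,lane(190,0,100.),RL,1)
t=viewer.snapshot("side")["pixels"][130:300,250:420,::-1];u=viewer.snapshot("top")["pixels"][150:300,330:480,::-1]
cv2.imwrite("pics/p1.png",np.hstack([cv2.resize(t,(400,400),interpolation=2),cv2.resize(u,(400,400),interpolation=2)]))
```

```text
[ 552.65764106 -102.82636639  211.81922612] 0.7094984289968533 [ 0.47496599  0.61974399 -1.40185373]
lane coords of TCP [191.6, -0.3, 145.2]
[-0.008, 0.0, -0.001, -2.0, 0.0, 45.0]
end [551.1 -95.6 167.4]
```

View pics/p1.png

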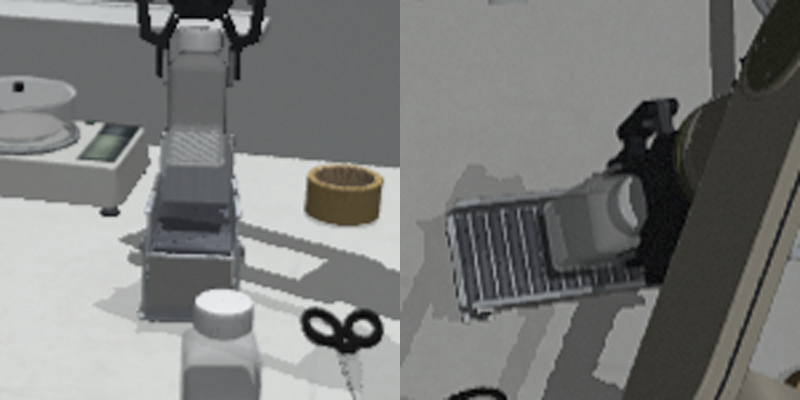

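The bottle hangs centred over the lane (bottom edge 160–232, lane 147–240 in the left crop) and is tilted along with it. Lowering.

>>> move_arm(rows=[[[-0.008, 0, 0, -1, 0, 12, 0.4], [0, 0, 0, 0, 0, 12, 0.4], [0, 0, 0, 0, 0, 12, 0.4], [0, 0, 0, 0, 0, 10, 0.4], [0, 0, 0, 0, 0, 8, 0.4], [0, 0, 0, 0, 0, 6, 0.4], [0, 0, 0, 0, 0, 4, 0.4], [0, 0, 0, 0, 0, 2, 0.4], [0, 0, 0, 0, 0, 0, 0.4], [0, 0, 0, 0, 0, 0, 0.4]]])

```text
time_s: 7.3
tool_pos: [550.8, -91.6, 147.5]
orientation: [0.644, 0.758, 0.068, -0.079]
contact_force: [-0.6, -0.6, -1.5]
width: 0.706
finger_force: 43.8
```

Run:
```python
from h import *
from rig import ctrl,viewer
import cv2
q=ctrl.sense();print(q["tool_pos"],q["contact_force"])
print("lane coords of TCP",[round(float(np.dot(q["tool_pos"]-O,v)),1) for v in(LX,LY,LZ)])
t=viewer.snapshot("side")["pixels"][180:280,280:380,::-1];u=viewer.snapshot("top")["pixels"][180:280,340:440,::-1]
cv2.imwrite("pics/p2.png",np.hstack([cv2.resize(t,(400,400),interpolation=2),cv2.resize(u,(400,400),interpolation=2)]))
```

```text
[550.83583402 -91.60012404 147.52165572] [-0.6446172  -0.61678213 -1.51400761]
lane coords of TCP [189.4, -0.4, 79.9]
```

View pics/p2.png

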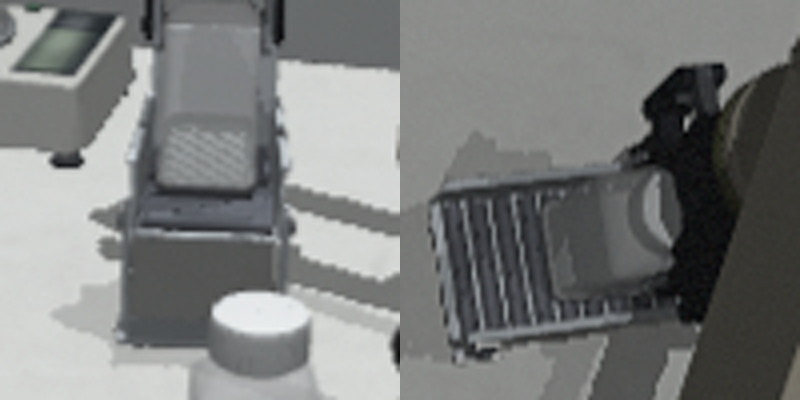

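The bottle is inside the rails, centred and about 5 mm up. I'll lower it gently until it touches.

>>> move_arm(rows=[[[0, 0, 0, 0, 0, 1, 0.4], [0, 0, 0, 0, 0, 1, 0.4], [0, 0, 0, 0, 0, 1, 0.4], [0, 0, 0, 0, 0, 1, 0.4], [0, 0, 0, 0, 0, 0, 0.4], [0, 0, 0, 0, 0, 0, 0.4], [0, 0, 0, 0, 0, 0, 0.4], [0, 0, 0, 0, 0, 0, 0.4], [0, 0, 0, 0, 0, 0, 0.4], [0, 0, 0, 0, 0, 0, 0.4]]])

```text
time_s: 8.4
tool_pos: [550.4, -90.6, 143.2]
orientation: [0.644, 0.758, 0.067, -0.079]
contact_force: [0.2, 0.3, -2.4]
width: 0.713
finger_force: 43.8
```

>>> move_arm(rows=[[[0, 0, 0, 0, 0, 1, 0.4], [0, 0, 0, 0, 0, 0, 0.4], [0, 0, 0, 0, 0, 0, 1], [0, 0, 0, 0, 0, 0, 1], [0, 0, 0, 0, 0, 0, 1], [0, 0, 0, 0, 0, 0, 1], [0, 0, 0, 0, 0, 0, 1], [0, 0, 0, 0, 0, 0, 1], [0, 0, 0, 0, 0, 0, 1], [0, 0, 0, 0, 0, 0, 1]]])

```text
time_s: 9.4
tool_pos: [550.4, -90.4, 142.2]
orientation: [0.644, 0.758, 0.067, -0.079]
contact_force: [-1.0, 0.1, -0.5]
width: 1.0
finger_force: 0.0
```

>>> move_arm(rows=[[[0, 0, 0, 0, 0, 0, 1], [0, 0, 0, 0, 0, 0, 1], [0, 0, 0, 0, 0, -10, 1], [0, 0, 0, 0, 0, -20, 1], [0, 0, 0, 0, 0, -30, 1], [0, 0, 0, 0, 0, -30, 1], [0, 0, 0, 0, 0, -10, 1], [0, 0, 0, 0, 0, 0, 1], [0, 0, 0, 0, 0, 0, 1], [0, 0, 0, 0, 0, 0, 1]]])

```text
time_s: 10.4
tool_pos: [552.9, -110.3, 238.1]
orientation: [0.644, 0.758, 0.067, -0.081]
contact_force: [0.2, -0.5, 0.3]
width: 0.998
finger_force: 0.0
```

Run:
```python
from h import *
from rig import ctrl,viewer
import cv2
q=ctrl.sense();R=Ro.from_quat(q["orientation"]);print(q["tool_pos"],q["contact_force"])
plan(q["tool_pos"],R,np.array([466.5,239,225.]),down(104),12)
t=viewer.snapshot("side")["pixels"][150:350,250:450,::-1];u=viewer.snapshot("top")["pixels"][150:300,340:490,::-1]
cv2.imwrite("pics/r1.png",np.hstack([cv2.resize(t,(400,400),interpolation=2),cv2.resize(u,(400,400),interpolation=2)]))
```

```text
[ 552.85423286 -110.3425354   238.05130671] [ 0.15250862 -0.52911396  0.33936701]
[0.0, -0.018, -0.007, 29.0, -2.0, 7.0]
[0.001, -0.017, -0.007, 29.0, -2.0, 7.0]
[0.0, -0.018, -0.007, 29.0, -2.0, 6.0]
[0.001, -0.017, -0.007, 29.0, -2.0, 6.0]
[0.0, -0.018, -0.007, 30.0, -2.0, 5.0]
[0.001, -0.017, -0.007, 30.0, -1.0, 5.0]
[0.0, -0.018, -0.007, 30.0, -1.0, 4.0]
[0.001, -0.017, -0.007, 30.0, -1.0, 4.0]
[0.0, -0.018, -0.007, 30.0, -1.0, 3.0]
[0.001, -0.017, -0.006, 30.0, -1.0, 3.0]
[0.0, -0.018, -0.007, 29.0, -0.0, 2.0]
[0.001, -0.017, -0.006, 30.0, -0.0, 2.0]
end [466.6 239.  224.7]
```

View pics/r1.png

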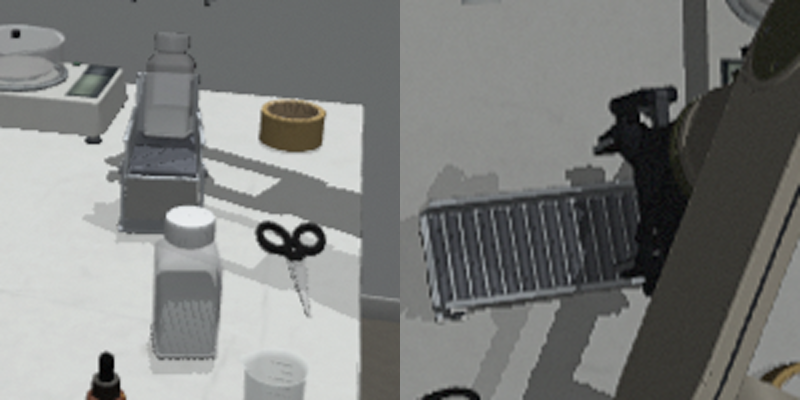

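The first bottle stands upright down the lane near the stop (cap at about side pixel (336,170)). I'll check that position while going for the second bottle.

>>> move_arm(rows=[[[0, -0.018, -0.007, 29, -2, 7, 1], [0, -0.018, -0.007, 29, -2, 7, 1], [0, -0.018, -0.007, 29, -2, 6, 1], [0, -0.017, -0.007, 29, -2, 6, 1], [0.002, -0.018, -0.007, 30, -2, 5, 1], [0, -0.017, -0.007, 30, -1, 5, 1], [0, -0.018, -0.007, 30, -1, 4, 1], [0.002, -0.017, -0.007, 30, -1, 4, 1], [0, -0.018, -0.007, 30, -1, 3, 1], [0, -0.017, -0.006, 30, -1, 3, 1]]])

```text
time_s: 11.5
tool_pos: [480.4, 182.2, 227.5]
orientation: [0.621, 0.784, 0.011, -0.012]
contact_force: [-0.1, 0.2, 0.6]
width: 1.0
finger_force: 0.0
```

>>> move_arm(rows=[[[0, -0.018, -0.007, 29, 0, 2, 1], [0.001, -0.017, -0.006, 30, 0, 2, 1], [0, 0, 0, 0, 0, 15, 1], [0, 0, 0, 0, 0, 15, 1], [0, 0, 0, 0, 0, 15, 1], [0, 0, 0, 0, 0, 5, 1], [0, 0, 0, 0, 0, 0, 1], [0, 0, 0, 0, 0, 0, 1], [0, 0, 0, 0, 0, 0, 1], [0, 0, 0, 0, 0, 0, 1]]])

```text
time_s: 12.5
tool_pos: [468.4, 238.4, 176.6]
orientation: [0.616, 0.788, 0.001, 0.002]
contact_force: [0.4, -0.7, -0.2]
width: 0.998
finger_force: 0.0
```

Run:
```python
from h import *
from rig import ctrl,viewer
import cv2
q=ctrl.sense();R=Ro.from_quat(q["orientation"]);print(q["tool_pos"],q["contact_force"])
plan(q["tool_pos"],R,np.array([466.5,239,74.]),down(104),1)
s=S["side"];f=240/np.tan(np.radians(s["vertical_fov"]/2))
for x in(31,60,93):
    p=np.array(s["R"])@lane(x,0,142)+s["t"];print(x,s["cx"]+f*p[0]/p[2],s["cy"]+f*p[1]/p[2])
t=viewer.snapshot("side")["pixels"][140:340,250:450,::-1];u=viewer.snapshot("top")["pixels"][190:290,380:480,::-1]
cv2.imwrite("pics/g2.png",np.hstack([cv2.resize(t,(400,400),interpolation=2),cv2.resize(u,(400,400),interpolation=2)]))
```

```text
[468.44984919 238.40379903 176.58347987] [ 0.36555966 -0.68190634 -0.21727035]
[0.005, 0.002, -0.001, 1.0, -2.0, 103.0]
end [466.8 238.8  73.6]
31 334.86570762108175 165.30468369834807
60 334.80199151047395 165.99354499767426
93 334.7261955261394 166.81300682223122
```

View pics/g2.png

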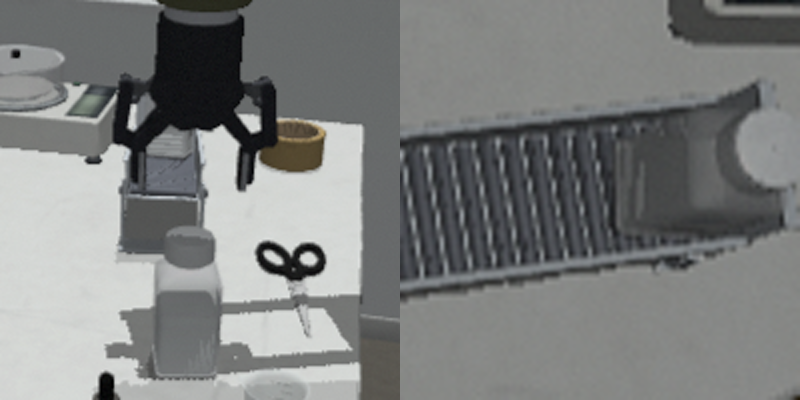

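In the top crop the first bottle stands square against the stop. The open fingers (137–245) are centred on the second bottle's cap (190). Grasping.

>>> move_arm(rows=[[[0.004, 0, 0, 1, -1, 15, 1], [0, 0, 0, 0, 0, 20, 1], [0, 0, 0, 0, 0, 20, 1], [0, 0, 0, 0, 0, 20, 1], [0, 0, 0, 0, 0, 15, 1], [0, 0, 0, 0, 0, 9, 1], [0, 0, 0, 0, 0, 3, 1], [0, 0, 0, 0, 0, 0, 1], [0, 0, 0, 0, 0, 0, 1], [0, 0, 0, 0, 0, 0, 0.6]]])

```text
time_s: 13.6
tool_pos: [467.4, 239.2, 74.7]
orientation: [0.616, 0.788, -0.0, 0.001]
contact_force: [-0.4, 0.3, 0.2]
width: 0.858
finger_force: 0.0
```

>>> move_arm(rows=[[[0, 0, 0, 0, 0, 0, 0.4], [0, 0, 0, 0, 0, 0, 0.4], [0, 0, 0, 0, 0, 0, 0.4], [0, 0, 0, 0, 0, 0, 0.4], [0, 0, 0, 0, 0, 0, 0.4], [0, 0, 0, 0, 0, 0, 0.4], [0, 0, 0, 0, 0, -5, 0.4], [0, 0, 0, 0, 0, -10, 0.4], [0, 0, 0, 0, 0, -20, 0.4], [0, 0, 0, 0, 0, -30, 0.4]]], force=40)

```text
time_s: 14.6
tool_pos: [465.3, 238.4, 138.0]
orientation: [0.616, 0.788, -0.003, -0.0]
contact_force: [0.7, -0.9, -1.9]
width: 0.71
finger_force: 43.7
```

Run:
```python
from h import *
from rig import ctrl
q=ctrl.sense();R=Ro.from_quat(q["orientation"]);p=q["tool_pos"];print(p,q["contact_force"],q["width"])
plan(p+[0,0,90],R,lane(200,0,150.),RL,15)
```

```text
[465.25531053 238.44069863 138.00334439] [ 0.74599091 -0.87365369 -1.89256516] 0.709698773219763
[-0.001, 0.014, 0.005, -23.0, 0.0, 1.0]
[-0.001, 0.014, 0.005, -23.0, 0.0, 0.0]
[-0.001, 0.014, 0.005, -23.0, 0.0, 0.0]
[-0.001, 0.014, 0.005, -23.0, 1.0, -0.0]
[-0.001, 0.014, 0.005, -23.0, 1.0, -1.0]
[-0.001, 0.014, 0.005, -23.0, 1.0, -1.0]
[-0.001, 0.014, 0.005, -23.0, 1.0, -1.0]
[-0.001, 0.014, 0.005, -23.0, 1.0, -2.0]
[-0.001, 0.014, 0.006, -23.0, 1.0, -2.0]
[-0.001, 0.014, 0.006, -23.0, 1.0, -2.0]
[-0.001, 0.014, 0.005, -23.0, 1.0, -2.0]
[-0.0, 0.015, 0.006, -23.0, 2.0, -3.0]
[-0.001, 0.014, 0.005, -23.0, 2.0, -3.0]
[-0.0, 0.015, 0.006, -22.0, 2.0, -3.0]
[-0.001, 0.014, 0.005, -22.0, 1.0, -4.0]
end [550.9 -95.4 218.4]
```

>>> move_arm(rows=[[[0, 0, 0, 0, 0, -30, 0.4], [0, 0, 0, 0, 0, -30, 0.4], [0, 0, 0, 0, 0, -30, 0.4], [0, 0.014, 0.005, -23, 0, 1, 0.4], [0, 0.014, 0.005, -23, 0, 0, 0.4], [-0.003, 0.014, 0.005, -23, 0, 0, 0.4], [0, 0.014, 0.005, -23, 1, 0, 0.4], [0, 0.014, 0.005, -23, 1, -1, 0.4], [-0.003, 0.014, 0.005, -23, 1, -1, 0.4], [0, 0.014, 0.005, -23, 1, -1, 0.4]]])

```text
time_s: 15.6
tool_pos: [507.2, 82.4, 225.1]
orientation: [0.629, 0.776, 0.032, -0.036]
contact_force: [0.2, -0.4, -0.2]
width: 0.71
finger_force: 43.7
```

>>> move_arm(rows=[[[0, 0.014, 0.005, -23, 1, -2, 0.4], [-0.003, 0.014, 0.006, -23, 1, -2, 0.4], [0, 0.014, 0.006, -23, 1, -2, 0.4], [0, 0.014, 0.005, -23, 1, -2, 0.4], [-0.003, 0.015, 0.006, -23, 2, -3, 0.4], [0, 0.014, 0.005, -23, 2, -3, 0.4], [0, 0.015, 0.006, -22, 2, -3, 0.4], [0, 0.014, 0.005, -22, 1, -4, 0.4], [0, 0, 0, 0, 0, 0, 0.4], [0, 0, 0, 0, 0, 0, 0.4]]])

```text
time_s: 16.6
tool_pos: [552.3, -94.9, 219.1]
orientation: [0.643, 0.758, 0.069, -0.079]
contact_force: [-0.2, 0.8, -1.9]
width: 0.704
finger_force: 43.8
```

Run:
```python
from h import *
from rig import ctrl
q=ctrl.sense();R=Ro.from_quat(q["orientation"]);p=q["tool_pos"];print(p,q["contact_force"],q["width"])
print([round(float(np.dot(p-O,v)),1) for v in(LX,LY,LZ)])
plan(p,R,lane(200,0,76.),RL,1)
```

```text
[552.2715431  -94.92978042 219.13840774] [-0.1596927   0.83366573 -1.93790956] 0.7036836974414941
[200.8, -1.3, 150.7]
[0.003, -0.0, -0.0, -1.0, -1.0, 75.0]
end [549.1 -80.6 145.6]
```

>>> move_arm(rows=[[[0.003, 0, 0, -1, -1, 12, 0.4], [0, 0, 0, 0, 0, 12, 0.4], [0, 0, 0, 0, 0, 12, 0.4], [0, 0, 0, 0, 0, 12, 0.4], [0, 0, 0, 0, 0, 10, 0.4], [0, 0, 0, 0, 0, 7, 0.4], [0, 0, 0, 0, 0, 4, 0.4], [0, 0, 0, 0, 0, 2, 0.4], [0, 0, 0, 0, 0, 0, 0.4], [0, 0, 0, 0, 0, 0, 0.4]]])

```text
time_s: 17.6
tool_pos: [549.5, -81.3, 149.8]
orientation: [0.643, 0.759, 0.068, -0.079]
contact_force: [0.5, -1.3, -1.9]
width: 0.708
finger_force: 43.8
```

>>> move_arm(rows=[[[0, 0, 0, 0, 0, 1, 0.4], [0, 0, 0, 0, 0, 1, 0.4], [0, 0, 0, 0, 0, 1, 0.4], [0, 0, 0, 0, 0, 1, 0.4], [0, 0, 0, 0, 0, 1, 0.4], [0, 0, 0, 0, 0, 0, 0.4], [0, 0, 0, 0, 0, 0, 0.4], [0, 0, 0, 0, 0, 0, 0.4], [0, 0, 0, 0, 0, 0, 0.4], [0, 0, 0, 0, 0, 0, 0.4]]])

```text
time_s: 18.6
tool_pos: [549.0, -80.1, 144.4]
orientation: [0.643, 0.759, 0.068, -0.08]
contact_force: [0.0, -0.1, -1.8]
width: 0.71
finger_force: 43.8
```

>>> move_arm(rows=[[[0, 0, 0, 0, 0, 0, 1], [0, 0, 0, 0, 0, 0, 1], [0, 0, 0, 0, 0, 0, 1], [0, 0, 0, 0, 0, 0, 1], [0, 0, 0, 0, 0, 0, 1], [0, 0, 0, 0, 0, 0, 1], [0, 0, 0, 0, 0, 0, 1], [0, 0, 0, 0, 0, 0, 1], [0, 0, 0, 0, 0, 0, 1], [0, 0, 0, 0, 0, 0, 1]]])

```text
time_s: 19.6
tool_pos: [549.0, -80.0, 144.4]
orientation: [0.643, 0.759, 0.068, -0.08]
contact_force: [0.9, -0.5, -0.2]
width: 0.994
finger_force: 0.0
```

>>> move_arm(rows=[[[0, 0, 0, 0, 0, -10, 1], [0, 0, 0, 0, 0, -20, 1], [0, 0, 0, 0, 0, -30, 1], [0, 0, 0, 0, 0, -30, 1], [0, 0, 0, 30, 0, -10, 1], [0, 0, 0, 40, 0, 0, 1], [0, 0, 0, 40, 0, 0, 1], [0, 0, 0, 40, 0, 0, 1], [0, 0, 0, 30, 0, 0, 1], [0, 0, 0, 0, 0, 0, 1]]])

```text
time_s: 20.6
tool_pos: [523.4, 76.2, 282.1]
orientation: [0.641, 0.76, 0.069, -0.079]
contact_force: [0.4, 0.3, -0.2]
width: 1.0
finger_force: 0.0
```

Run:
```python
from h import *
from rig import ctrl,viewer
import cv2
q=ctrl.sense();print(q["tool_pos"],q["contact_force"])
t=viewer.snapshot("side")["pixels"][150:400,250:450,::-1];u=viewer.snapshot("top")["pixels"][180:300,335:495,::-1]
cv2.imwrite("pics/f.png",np.hstack([cv2.resize(t,(320,400),interpolation=2),cv2.resize(u,(480,400),interpolation=2)]))
```

```text
[523.39629828  76.20455392 282.12236654] [ 0.43967392  0.30259213 -0.19375079]
```

View pics/f.png

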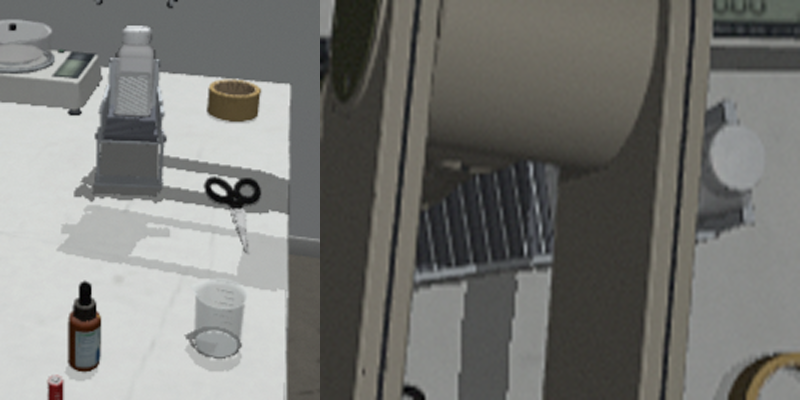

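The second bottle stands upright in the lane, its front base edge near side pixel (332,224), and the dropper bottle is still standing. I'll check numerically that it reached the first bottle.

Run:
```python
from h import *
s=S["side"];f=240/np.tan(np.radians(s["vertical_fov"]/2))
for x,z in((124,0),(150,0),(231,0),(93,142)):
    p=np.array(s["R"])@lane(x,0,z)+s["t"];print(x,z,s["cx"]+f*p[0]/p[2],s["cy"]+f*p[1]/p[2])
```

```text
124 0 332.46822275824525 221.518797931073
150 0 332.36207095485514 223.25426483905164
231 0 332.0032601932328 229.120431810648
93 142 334.7261955261394 166.81300682223122
```

>>> move_arm(rows=[[[0, 0, 0, 30, -5, 0, 1], [0, 0, 0, 30, -5, 0, 1], [0, 0, 0, 30, -5, 0, 1], [0, 0, 0, 30, -5, 0, 1], [0, 0, 0, 30, -5, 0, 1], [0, 0, 0, 20, -5, 0, 1], [0, 0, 0, 0, 0, 0, 1], [0, 0, 0, 0, 0, 0, 1], [0, 0, 0, 0, 0, 0, 1], [0, 0, 0, 0, 0, 0, 1]]])

```text
time_s: 21.7
tool_pos: [467.1, 231.0, 314.6]
orientation: [0.644, 0.758, 0.067, -0.08]
contact_force: [0.1, 0.3, -0.5]
width: 1.001
finger_force: 0.0
```

Run:
```python
from h import *
from rig import viewer
import cv2
a=viewer.snapshot("top")["pixels"];b=viewer.snapshot("top")["pixels"]
print("motion",np.abs(a.astype(int)-b)[190:290,380:490].mean())
g=cv2.cvtColor(a,cv2.COLOR_RGB2GRAY)[185:290,345:500]
n,l,st,ce=cv2.connectedComponentsWithStats((g>135).astype(np.uint8))
for i in range(1,n):
    if st[i,4]>100: print(ce[i]+[345,185],st[i])
s=S["top"];f=240/np.tan(np.radians(s["vertical_fov"]/2))
for x in(31,93,110,150,200):
    p=np.array(s["R"])@lane(x,0,142)+s["t"];print(x,s["cx"]+f*p[0]/p[2],s["cy"]+f*p[1]/p[2])
```

```text
motion 1.16
[424.05396747 238.77809266] [   0    0  155  105 8116]
[448.09540636 228.21908127] [ 94  34  19  20 283]
31 476.3217177772557 224.02251802539843
93 451.38095624785166 226.96969354388375
110 444.415783793046 227.7927472311832
150 427.8062068162703 229.75545148063603
200 406.59701072845536 232.26167902317
```

The second cap is at top pixel 448, 26 px from the first cap at about 474. The expected spacing is 25 px (62 mm), so the bottles are touching.

```bash
python3 -c "
from rig import job
print(job.close_job())"
```

```text
the job is handed in; nothing more can be done
None
```

Both bottles are in the lane, the first at the stop and the second up against it; the dropper bottle is still standing, and I handed the job in at about 22 s (no verdict was returned).

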